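Load an insert kit into a bench carrier and unhitch the carrier

ROBOT

A 7-joint arm with a two-finger parallel gripper is mounted at the origin on the work surface. World frame = base frame: x ahead of the robot, y to its left, z up, the work surface at z = 0. Lengths are in m, angles in rad, forces in N, time in s.
With the tool pointing down it reaches from about 0.4 to 0.9 m from the base axis. Payload 5.5 kg.
Tool frame: the origin (TCP) lies on the centre line of the jaws, within the pads' length; the fingertips stand 19 mm ahead of it and the grasp point (between the pads) is the TCP (r.tcp_to_tips is the distance from the TCP to the fingertips, in m); y points along the fingers, z is the direction in which the jaws open and shut, and the axes are right-handed (so a half turn about y gives the same grasp; the last joint's range is limited). The gripper opens to 92 mm and grips with 3 to 60 N. Pads are 19 mm wide; open, the fingers measure 130 mm over their backs; the gripper's body (75 mm by 190 mm) begins 47 mm behind the grasp point.
Start: joints at [1.556, 0.501, -0.427, 1.55, 0.221, 1.138, -0.21], TCP at [0.178, -0.625, 0.246] pointing down, gripper open.
Joint ranges: [-2.88, 2.88], [-0.31, 2.03], [-1.54, 1.56], [0.2, 2.42], [-1.41, 4.55], [0.19, 2.02], [-2.57, 2.57]. Speed limits (rad/s): [2.57, 2.57, 3.14, 3.14, 3.14, 3.14, 3.14].

INTERFACE

Orientations are given as a rotation vector (axis times angle).
In Python, from workcell import r gives the robot as it stands.
- The arm moves only by the tool send_rows, never from a script. Its argument "series" is one flat list of numbers, 6 for each row, row after row: the shift along the world's x, y, z in mm, then the turn, a rotation vector about the world's x, y, z in rad. A call has 1 to 12 rows; each row is the pose to reach, as a shift and turn from the pose commanded when the call began; what a row does not reach only later rows make up. A row lasts 1/10 s, in which the tool goes at most 50 mm and 8.59 degrees, less where a joint would pass 70% of its speed; a pose out of reach is approached as far as the arm can. A call with a gripper value outside its range is refused whole. "fingers" is the gripper command: -1 is fully open, 1 is shut, values between are in proportion, set as the call begins (left out, the last holds). The fingers move at their own pace and stop on an object; the grip force is fixed at half the most. Time passes only in rows, so rows that repeat a pose let the fingers close. It gives the time, the measured TCP pose, the force and the opening at its end, in the units of the state.
- r.get_obs(): the state, without advancing time (a new reading comes with each control period).
- r.capture(name): name is "scene" or "top" or "wrist"; returns a dict with "pixels" (384x512x3 uint8, blue, green, red), "fx", "fy", "cx", "cy" (pixels), "origin" and "rotation" of the camera in the world. Camera axes: x right, y down, z forward; pixel columns grow to the right and rows downward; lengths in m; the calibration is good to about 2 mm. A picture is of the moment at which its call begins. There is no depth.
- r.sign_off(): hands the job in, once; it reports no verdict.
The state is a dict: "time_s": time; "qpos": joint angles; "joint_velocities": joint speeds; "tau": joint torques, N m; "position": TCP position; "eef_rot": TCP orientation; "force": force on the tool from outside, world axes, zero at the start; "torque": the same for the moment, N m; "width": opening from 0.0 (shut) to 1.0 (fully open).
Only numpy, scipy, OpenCV 4.12 (cv2) and the standard library are available. Lean on these libraries where they do the work, as an engineer would, in place of code of your own. Each camera call takes 0.05 s, during which the arm holds its last target. There are 200 camera calls.

TASK

Finish the kit in the carrier's pocket: lay the plywood spacer squarely on the black block that is already there, then the aluminium top piece, orange disc up, squarely on the spacer, letting go of each. Then grip the yellow paddle, pull the spring latch fully sideways while the carrier still sits on its ball, and lift the loaded carrier by the paddle straight off the ball and cradle. Finish while holding it still and level about 10 cm above where it sat, with the kit still in place; do not put it down or let go, and leave the sanding block, jar and spatula alone.

Things in the scene. Friction and masses are not known exactly. Their poses are not given: they have to be found in the camera images.
- mount: Fixed hitch mount, grey base plate 200 x 100 x 10 mm; origin on the bench top. At its x +52 mm stands a steel ball head, 40 mm across, top 68 mm up, flat shoulder 40 mm up, on an 18 mm stalk. At its x -68 mm stands a blue cradle 36 x 84 mm, seat 68 mm up, cheeks to 74 mm.
- carrier: Loose carrier on the mount (0.72 kg loaded): aluminium deck 188 x 68 x 8 mm, pocket at its -x end, red coupler box 26 mm deep under its +x end over the ball. Origin: deck's underside, 68 mm above the bench when seated; x runs from pocket to ball, z up, the latch is pulled to +y. It has 2 mm of play on the ball. Loaded, it balances near the paddle. It is clear of ball and cradle after a lift of 40 mm.
- pocket (a point): Centre of the pocket's floor, on the deck's top, carrier x -68 mm, 76 mm above the bench when seated; axes as the carrier. The pocket is 58 x 58 mm inside: four L-shaped tan corner posts 36 mm high, 5 mm thick. On the +-y sides a gap 42 mm wide lets the fingers in, on the +-x sides 40 mm.
- latch (a joint): Spring latch slide on the carrier, m: 0 shut (bolt under the ball's shoulder, the carrier cannot be lifted), 0.018 fully pulled to the carrier's +y, free of the ball beyond 0.012. The spring pushes it shut with 2.6 N at 0, 9 N at 0.018. Off the ball, the spring shifts the carrier 18 mm to +y in the hand and the latch reads 0 again: harmless.
- latch_paddle (a point): Grip point of the upright yellow latch paddle, by which the latch is pulled and the carrier lifted: 24 mm along carrier x, 12 mm thick along y, 44 mm high. The point is on its axis, 110 mm above the bench when seated, 19 mm below the paddle's top, 25 mm above the steel latch bar at its foot, which runs to +y and then +x. At carrier x 0, y 0 when shut; axes as the carrier.
- block_center (a point): Centre of the black block 50 x 50 x 18 mm, loose (60 g), already lying in the pocket.
- spacer_center (a point): Centre of the plywood spacer 50 x 50 x 12 mm with a black dot on top, loose on the bench (30 g); z up. It belongs on the block.
- disc_center (a point): Centre of the square foot, 50 x 50 x 12 mm, of the aluminium top piece (75 g), loose on the bench, z up; an orange disc of 42 mm diameter stands 6 mm high on the foot. It belongs on the spacer. Grip it by the foot.
- block: The same black block; origin at the centre of its underside.
- spacer: The same plywood spacer; origin at the centre of its underside.
- disc: The same top piece; origin at the centre of its underside.
- sanding_block: Bystander: wooden sanding block 112 x 62 mm, 36 mm high, origin at the centre of its underside, x along it.
- hardener_jar: Bystander: closed jar, 60 mm diameter, 85 mm high, origin at the centre of its underside.
- spatula: Bystander: steel spatula with handle, 200 mm long, lying along its x; origin near its middle, on the bench.
Mind the look-alikes: they are no part of the job. There is more than one size of the carrier; the job needs the larger.

How it is judged:
By the outcome, as a careful person would: the job done as asked, in the order asked, and still so for the second after the job is handed in, while the arm keeps its last pose, push and grip.
It also fails if it takes over 64 s, if anything falls off the work surface, if the arm or the gripper's body presses on something with over 40 N, if the wrist force passes 120 N, or if a joint passes its speed limit or range.

## Working session

There is one attempt and no reset: what is moved stays moved. The work goes in short steps, Python scripts to look and compute and a tool call to move; the robot and the scene stay as the last step left them, time stands still between calls to the robot, and variables do not carry over. Pictures are saved under pics/ and viewed, about 8 in all and at most 12, crops included, and the job is handed in when it is done.

Besides the shell and the picture viewer there is one more tool, called after "Request:" as name(argument=value, ...) on one line, values as JSON. send_rows: Moves the arm, as the interface text tells. Its arguments: {"type":"object","properties":{"series":{"type":"array"},"fingers":{"type":"number"}},"required":["series"]}

```bash
ls; mkdir -p pics; cat > h.py <<'E'
import numpy as np, cv2
from workcell import r
from scipy.spatial.transform import Rotation as R
def cap(n,f=None):
    d=r.capture(n); d={k:(np.array(v) if not np.isscalar(v) else v) for k,v in d.items()}
    if f: cv2.imwrite('pics/'+f,d['pixels'])
    return d
def ray(d,uv):
    uv=np.atleast_2d(np.array(uv,float))
    v=np.c_[(uv[:,0]-d['cx'])/d['fx'],(uv[:,1]-d['cy'])/d['fy'],np.ones(len(uv))]
    return v@d['rotation'].T
def onz(d,uv,z):
    v=ray(d,uv); o=d['origin']; return o+v*((z-o[2])/v[:,2])[:,None]
def proj(d,p):
    c=(np.atleast_2d(p)-d['origin'])@d['rotation']; return np.c_[d['fx']*c[:,0]/c[:,2]+d['cx'],d['fy']*c[:,1]/c[:,2]+d['cy']]
E
python3 - <<'E'
from h import *
import pickle
D={n:cap(n,n+'0.png') for n in('scene','top','wrist')}
pickle.dump(D,open('D0.pkl','wb'))
for n,d in D.items(): print(n,d['fx'],d['cx'],d['cy'],d['origin'].round(3),d['rotation'].round(3).tolist())
o=r.get_obs();print(o)
print(R.from_rotvec(o['eef_rot']).as_matrix().round(3), r.tcp_to_tips)
a=cv2.imread('pics/top0.png');b=cv2.imread('pics/scene0.png')
cv2.imwrite('pics/both0.png',cv2.resize(np.vstack([a,b]),(800,1200))[:600]);
cv2.imwrite('pics/top0b.png',cv2.resize(a,(800,600)))
cv2.imwrite('pics/scene0b.png',cv2.resize(b,(800,600)))
E
```

```text
pics
scene 433.1344470260047 258.68837406513927 187.79874476698302 [1.698 0.262 0.759] [-1.387, -1.836, 1.018]
top 467.1732436675295 254.01132606147465 189.55411693816862 [ 0.439 -0.005  1.484] [-2.135, 2.169, -0.133]
wrist 317.0673148666785 253.55337573570816 194.29376123964994 [ 0.245 -0.604  0.385] [2.33, -1.757, -0.24]
{'time_s': 0.15, 'qpos': array([ 1.55620618,  0.50164331, -0.42684014,  1.55119244,  0.22080068,
        1.13831436, -0.21030332]), 'joint_velocities': array([ 0.00014105, -0.00212217, -0.00138866, -0.00235332, -0.00027054,
       -0.00072553, -0.00093138]), 'tau': array([-6.04099085e-03, -5.67110646e+01, -5.82484961e+00, -2.79455316e+01,
       -6.86242059e-02,  2.66381912e-02,  1.02780359e-04]), 'position': array([ 0.17808434, -0.62459835,  0.24491807]), 'eef_rot': array([-0.28995522,  2.07427709, -2.07113628]), 'force': array([-0.9325897 , -0.5075936 ,  0.22610978]), 'torque': array([-0.01422952, -0.02636905, -0.0499787 ]), 'width': 1.001280066502837}
[[-0.962 -0.     0.274]
 [-0.274  0.001 -0.962]
 [-0.    -1.    -0.002]] 0.019
```

View pics/top0b.png

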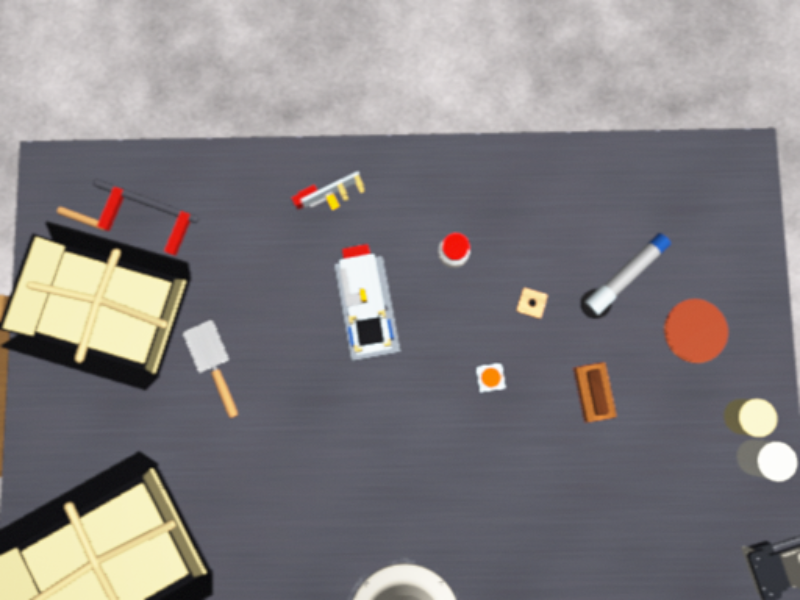

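View pics/scene0b.png

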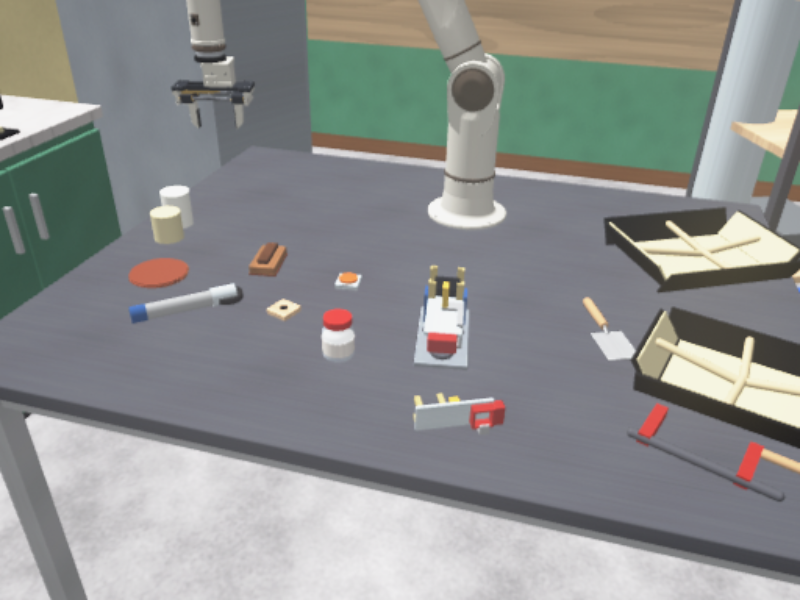

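The top view (800x600 scale) shows the spacer at (532,302), the top piece at (490,378), the jar at (455,248), the sanding block at (595,392) and the spatula at (215,365). There are two carrier candidates. One sits on the mount at (368,300), is larger and upright, and has the black block in its pocket. The other is small and tipped on its side at (330,190). The one on the mount fits the description, and I'll confirm it with an enlarged crop while measuring.

```bash
sed -i "s/    if f: cv2/    d['rotation']=R.from_rotvec(d['rotation']).as_matrix()\n    if f: cv2/" h.py
cat >> h.py <<'E'
def blobs(d,lo,hi,amin=15):
    h=cv2.cvtColor(d['pixels'],cv2.COLOR_BGR2HSV); m=cv2.inRange(h,lo,hi)
    c,_=cv2.findContours(m,cv2.RETR_EXTERNAL,cv2.CHAIN_APPROX_NONE)
    return [(cv2.contourArea(x),cv2.minAreaRect(x),x) for x in sorted(c,key=cv2.contourArea,reverse=True) if cv2.contourArea(x)>=amin]
E
python3 - <<'E'
from h import *
d=cap('top')
p=d['pixels'].copy()
cv2.imwrite('pics/crop1.png',cv2.resize(p[95:240,170:370],(800,580),interpolation=cv2.INTER_CUBIC))
h=cv2.cvtColor(p,cv2.COLOR_BGR2HSV)
for nm,(u,v) in dict(spacer=(336,193),disc=(314,241),foot=(321,247),paddle=(232,189),block=(237,212),deck=(230,180),pad2=(213,129)).items(): print(nm,h[v,u],onz(d,[u,v],.02).round(3))
s=1.5625
for nm,q,z in (('spacer',(532/s,302/s),.012),('disc',(490/s,378/s),.018),('paddle',(363/s,296/s),.129),('block',(370/s,331/s),.094),('ballend',(356/s,250/s),.07),('jar',(456/s,246/s),.085)): print(nm,onz(d,q,z).round(3))
for nm,lo,hi in (('orange',(8,180,150),(18,255,255)),('yellow',(20,120,120),(35,255,255)),('plywood',(8,50,150),(20,140,255)),('dark',(0,0,0),(180,255,40))):
  for a,rc,_ in blobs(d,lo,hi)[:9]:
    print(nm,a,np.round(rc[0],1),np.round(rc[1],1),round(rc[2]))
E
```

```text
spacer [ 23  83 252] [[ 0.614 -0.257  0.02 ]]
disc [ 16 255 251] [[ 0.465 -0.183  0.02 ]]
foot [ 96   5 252] [[ 0.446 -0.204  0.02 ]]
paddle [ 27 255 250] [[0.632 0.071 0.02 ]]
block [120  29  35] [[0.559 0.056 0.02 ]]
deck [ 96   5 249] [[0.661 0.077 0.02 ]]
pad2 [ 27 255 249] [[0.827 0.13  0.02 ]]
spacer [[ 0.614 -0.273  0.012]]
disc [[ 0.462 -0.182  0.018]]
paddle [[0.616 0.064 0.129]]
block [[0.553 0.053 0.094]]
ballend [[0.715 0.08  0.07 ]]
jar [[ 0.717 -0.116  0.085]]
orange 546.5 [380.8 250.7] [34.6 17.5] 78
orange 83.5 [314. 241.] [10. 10.] 90
yellow 47.0 [212.6 128.7] [9.8 5.8] 63
yellow 18.5 [231.9 188.6] [7.5 3.4] 76
plywood 256.5 [340.3 193.4] [17.1 16.8] 17
plywood 165.5 [143.5 251.3] [32.1  6.3] 68
plywood 97.0 [ 49.1 138. ] [27.3  4.7] 21
dark 1993.5 [ 66.2 357.4] [102.  114.5] 63
dark 1105.0 [ 51.6 229.1] [99.8 14.7] 16
dark 1019.5 [ 75.1 162. ] [97.1 13.8] 16
dark 163.0 [236.2 211.7] [14.  13.3] 81
dark 24.0 [375.7 195.4] [15.5  6.9] 75
dark 15.5 [486.3 349.7] [ 4.3 10.4] 74
```

View pics/crop1.png

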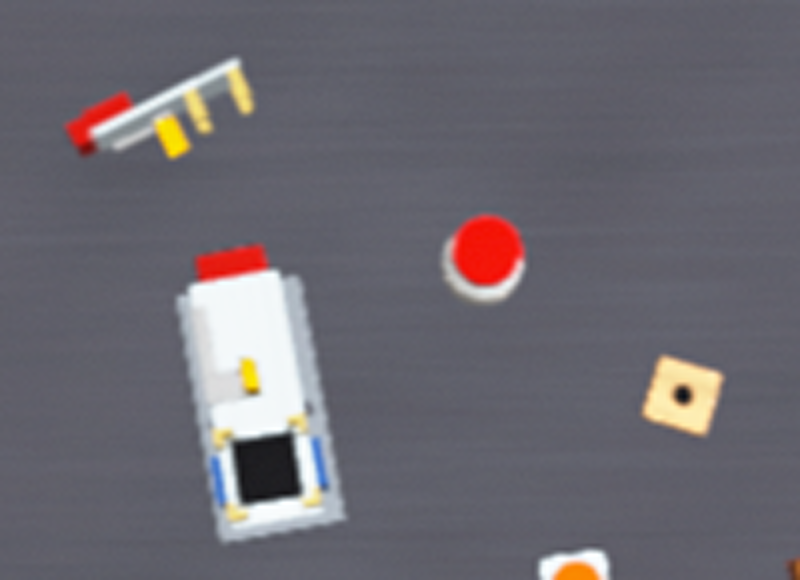

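The crop confirms it: the upright large carrier (deck at crop (250,380), black block at (268,467)) is the right one, and the small tipped one at (160,110) is the decoy. Next I'll move above the spacer.

Request:
send_rows(series=[436, 352, -35, 0, 0, -0.57, 436, 352, -35, 0, 0, -0.57, 436, 352, -35, 0, 0, -0.57, 436, 352, -35, 0, 0, -0.57, 436, 352, -35, 0, 0, -0.57, 436, 352, -35, 0, 0, -0.57, 436, 352, -35, 0, 0, -0.57, 436, 352, -35, 0, 0, -0.57, 436, 352, -35, 0, 0, -0.57, 436, 352, -35, 0, 0, -0.57, 436, 352, -35, 0, 0, -0.57, 436, 352, -35, 0, 0, -0.57])

```text
time_s: 1.4
position: [0.619, -0.2651, 0.2103]
eef_rot: [-0.297, -2.076, 2.065]
force: [0.1, 0.3, -0.4]
width: 0.999
```

Request:
send_rows(series=[0, 0, 0, 0, 0, 0, 0, 0, 0, 0, 0, 0, 0, 0, 0, 0, 0, 0])

```text
time_s: 1.7
position: [0.6125, -0.2758, 0.2106]
eef_rot: [-0.306, -2.06, 2.064]
force: [0.0, -0.3, 0.1]
width: 1.003
```

```bash
cat >> h.py <<'E'
def square(d,lo,hi,z,near,amin=200):
    """blob nearest world point -> centre and yaw (deg, mod 90) of square on plane z"""
    b=min(blobs(d,lo,hi,amin),key=lambda q:np.hypot(*(onz(d,q[1][0],z)[0,:2]-near)))
    P=onz(d,b[2].reshape(-1,2),z)[:,:2]; rc=cv2.minAreaRect((P*1000).astype(np.float32))
    return np.round(rc[0],1),np.round(rc[1],1),round(((rc[2]+45)%90)-45,1),b
def st():
    o=r.get_obs(); M=R.from_rotvec(o['eef_rot']).as_matrix(); y=np.degrees(np.arctan2(M[0,2],-M[1,2]))
    print('t',o['time_s'],'pos',(o['position']*1000).round(1),'yaw',round(y,2),'yaxis',M[:,1].round(3),'F',np.round(o['force'],1),'w',round(o['width']*92,1)); return o
E
python3 - <<'E'
from h import *
st()
d=cap('wrist','w1.png')
for lo in (0,40,60):
  c=square(d,(5,lo,110),(30,200,255),.012,(.614,-.273)); print(c[:3],np.round(c[3][1][0]))
E
```

```text
t 1.7 pos [ 612.5 -275.8  210.6] yaw -16.94 yaxis [-0.001 -0.001 -1.   ] F [ 0.  -0.3  0.1] w 92.3
(array([ 612.8, -268.7]), array([49.4, 51.1]), -18.3) [248. 174.]
(array([ 612.8, -268.7]), array([49.4, 51.1]), -18.3) [248. 174.]
(array([ 612.9, -268.7]), array([49.3, 51. ]), -18.3) [248. 174.]
```

View pics/w1.png

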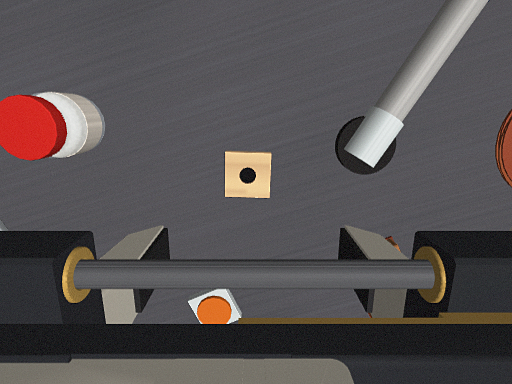

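The wrist view shows the spacer with its dot at (248,175), square to the jaws and clear on both sides; the torch at (370,145) stays outside the fingers. I'll take a settled reading, then descend.

```bash
python3 - <<'E'
from h import *
st()
d=cap('wrist');st(); c=square(d,(5,40,110),(30,200,255),.012,(.614,-.273)); print(c[:3])
h=cv2.cvtColor(d['pixels'],cv2.COLOR_BGR2HSV); print(h[300:330:6,196])
E
```

```text
t 1.75 pos [ 612.6 -275.9  210.7] yaw -16.96 yaxis [-0.001 -0.001 -1.   ] F [ 0.  -0.2 -0.5] w 91.9
t 1.8 pos [ 612.8 -275.6  210.9] yaw -16.94 yaxis [-0.001 -0.001 -1.   ] F [0.1 0.5 0.2] w 91.9
(array([ 612.9, -268.6]), array([49.4, 51.2]), -18.3)
[[ 75   5 222]
 [ 97  10 230]
 [100  31 250]
 [108  32  80]
 [105  73  21]]
```

Request:
send_rows(series=[0, 7, -40, 0, 0, -0.023, 0, 7, -80, 0, 0, -0.023, 0, 7, -120, 0, 0, -0.023, 0, 7, -150, 0, 0, -0.023, 0, 7, -170, 0, 0, -0.023, 0, 7, -182, 0, 0, -0.023, 0, 7, -187, 0, 0, -0.023, 0, 7, -189, 0, 0, -0.023, 0, 7, -189, 0, 0, -0.023, 0, 7, -189, 0, 0, -0.023])

```text
time_s: 2.8
position: [0.6152, -0.2665, 0.0231]
eef_rot: [-0.329, -2.052, 2.053]
force: [-0.5, 0.5, -0.6]
width: 0.997
```

Request:
send_rows(series=[0, 0, 0, 0, 0, 0, 0, 0, 0, 0, 0, 0, 0, 0, 0, 0, 0, 0, 0, 0, 0, 0, 0, 0, 0, 0, 0, 0, 0, 0, 0, 0, 0, 0, 0, 0, 0, 0, 0, 0, 0, 0, 0, 0, 0, 0, 0, 0], fingers=1)

```text
time_s: 3.6
position: [0.6142, -0.2661, 0.0217]
eef_rot: [-0.326, -2.051, 2.051]
force: [-0.5, -0.4, 0.1]
width: 0.542
```

Request:
send_rows(series=[0, 0, 20, 0, 0, 0, 0, 0, 60, 0, 0, 0, 0, 0, 100, 0, 0, 0.05, -15, 40, 150, 0, 0, 0.15, -30, 85, 190, 0, 0, 0.25, -50, 130, 228, 0, 0, 0.35, -65, 175, 228, 0, 0, 0.45, -80, 215, 228, 0, 0, 0.476, -90, 255, 228, 0, 0, 0.476, -97, 290, 228, 0, 0, 0.476, -99, 313, 228, 0, 0, 0.476, -99, 313, 228, 0, 0, 0.476])

```text
time_s: 4.8
position: [0.5143, 0.0521, 0.2505]
eef_rot: [-0.179, 2.134, -2.131]
force: [1.2, -0.1, 0.3]
width: 0.54
```

Request:
send_rows(series=[0, 0, 0, 0, 0, 0, 0, 0, 0, 0, 0, 0, 0, 0, 0, 0, 0, 0, 0, 0, 0, 0, 0, 0])

```text
time_s: 5.2
position: [0.5155, 0.0456, 0.2495]
eef_rot: [-0.17, 2.139, -2.139]
force: [-0.4, 0.2, -0.6]
width: 0.543
```

```bash
python3 - <<'E'
from h import *
st()
d=cap('wrist','w2.png'); st()
print(d['origin'])
c=square(d,(0,0,0),(180,120,70),.094,(.553,.053)); print(c[:3],c[3][1])
for nm,(lo,hi) in dict(yel=((20,150,90),(35,255,255)),tan=((12,60,90),(24,190,255)),red=((0,200,80),(5,255,255))).items():
  for a,rc,_ in blobs(d,lo,hi,40): print(nm,a,np.round(rc[0],1),np.round(rc[1],1),round(rc[2],1))
E
```

```text
t 5.2 pos [515.5  45.6 249.5] yaw 9.08 yaxis [-0. -0. -1.] F [-0.4  0.2 -0.6] w 50.0
t 5.25 pos [515.4  45.9 249.5] yaw 9.11 yaxis [-0. -0. -1.] F [ 0.4 -0.3 -0.9] w 49.5
[0.58431971 0.05837927 0.38923259]
(array([554.,  59.]), array([49.2, 49.4]), 8.1) ((248.0, 140.0), (54.0, 54.0), 90.0)
yel 506.0 [246.5  58.5] [37. 15.] 90.0
tan 5205.0 [254. 228.] [ 62. 100.] 90.0
tan 1851.5 [317. 318.] [ 10. 334.] 90.0
tan 616.0 [  3.6 200.6] [54.7 18.9] 64.3
tan 520.0 [154.9 274.5] [18.1 55.5] 3.7
tan 277.0 [253.5 290.5] [ 3. 93.] 90.0
tan 242.0 [220. 172.] [18. 20.] 0.0
tan 194.0 [354.6 274.3] [55.7 13.3] 83.3
tan 185.5 [278.5 172. ] [18. 17.] 90.0
tan 180.5 [217.5 111.5] [15. 19.] 90.0
tan 132.5 [280.  110.5] [15. 16.] 90.0
red 541.5 [468.    7.5] [15. 56.] 90.0
```

View pics/w2.png

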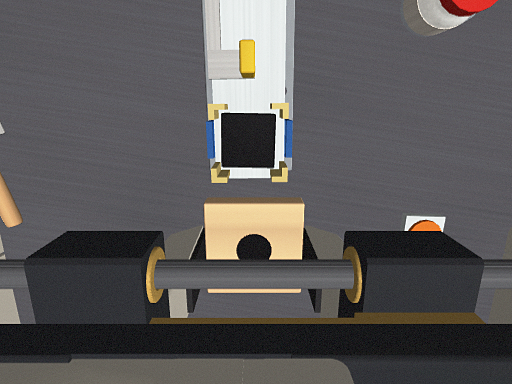

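The wrist view shows the black block at (248,140) in the pocket with posts around it and the paddle at (247,58), with the held spacer at (254,228). I'll use the held spacer (at a known TCP) to check the camera's offset, and the posts for the pocket.

```bash
python3 - <<'E'
from h import *
d=cap('wrist'); o=st(); p=o['position']
M=R.from_rotvec(o['eef_rot']).as_matrix()
zt=p[2]-.0217+.012
# held spacer: top corners expected (front edge = toward -tool x)
pred=np.array([p+M[:,0]*sx*.025+M[:,2]*sz*.025+[0,0,-.0097] for sx,sz in((-1,-1),(-1,1))]); print('pred front corners',proj(d,pred).round(1).tolist())
pb=pred-[0,0,.012]; print('pred bottom front',proj(d,pb).round(1).tolist())
h=cv2.cvtColor(d['pixels'],cv2.COLOR_BGR2HSV)
m=cv2.inRange(h,(12,60,90),(24,190,255))
for v in (200,206,212,218): u=np.where(m[v,190:320])[0]+190; print(v,u.min(),u.max())
for u in (215,235,255,275,295): v=np.where(m[185:225,u])[0]+185; print(u,v.min(),h[195:212,u,2].tolist())
# block edges subpixel
g=cv2.GaussianBlur(d['pixels'],(0,0),.8)[:,:,1].astype(float)
def cross(line,rising):
    k=np.argmax(np.diff(line)*(1 if rising else -1)); return k
for v in (122,140,158): L=g[v,205:292]; print('row',v,205+cross(L[:40],False)+.5,205+45+cross(L[45:],True)+.5)
for u in (232,248,264): L=g[100:180,u]; print('col',u,100+cross(L[:35],False)+.5,100+40+cross(L[40:],True)+.5)
# posts
P=[]
for a,rc,c in blobs(d,(12,60,90),(24,190,255),100):
    x,y,w,hh=cv2.boundingRect(c)
    if 205<x<300 and 95<y<185: print('post',x,y,x+w,y+hh)
E
```

```text
t 5.3 pos [515.4  46.1 249.6] yaw 9.13 yaxis [-0.  0. -1.] F [0.1 0.3 0.6] w 49.8
pred front corners [[205.8, 201.7], [307.5, 201.7]]
pred bottom front [[209.1, 195.1], [303.7, 195.1]]
200 205 302
206 204 304
212 204 303
218 204 302
215 198 [100, 100, 99, 107, 108, 110, 104, 116, 174, 238, 249, 245, 243, 244, 241, 242, 240]
235 197 [95, 100, 99, 114, 108, 107, 114, 117, 177, 240, 249, 246, 244, 243, 244, 241, 241]
255 197 [103, 91, 105, 110, 115, 108, 109, 114, 174, 241, 248, 246, 244, 243, 243, 242, 242]
275 197 [97, 92, 107, 109, 111, 109, 112, 121, 174, 241, 248, 245, 245, 244, 242, 242, 243]
295 198 [101, 99, 106, 115, 110, 116, 113, 114, 176, 241, 250, 246, 246, 244, 244, 243, 243]
row 122 220.5 275.5
row 140 221.5 274.5
row 158 221.5 274.5
col 232 112.5 166.5
col 248 112.5 167.5
col 264 112.5 167.5
post 211 162 230 183
post 270 161 288 182
post 208 104 228 120
post 272 103 289 119
```

Request:
send_rows(series=[39, 12, 0, 0, 0, 0, 39, 12, -30, 0, 0, 0, 39, 12, -60, 0, 0, 0, 39, 12, -85, 0, 0, 0, 39, 12, -100, 0, 0, 0, 39, 12, -108, 0, 0, 0, 39, 12, -108, 0, 0, 0, 39, 12, -108, 0, 0, 0, 39, 12, -108, 0, 0, 0, 39, 12, -108, 0, 0, 0])

```text
time_s: 6.3
position: [0.5551, 0.059, 0.1428]
eef_rot: [-0.17, 2.136, -2.137]
force: [0.4, -0.0, 0.4]
width: 0.539
```

```bash
python3 - <<'E'
from h import *
d=cap('wrist','w3.png'); st()
E
```

```text
t 6.35 pos [554.9  58.9 142.6] yaw 9.21 yaxis [ 0.002 -0.    -1.   ] F [-1.  -0.9 -1. ] w 49.9
```

View pics/w3.png

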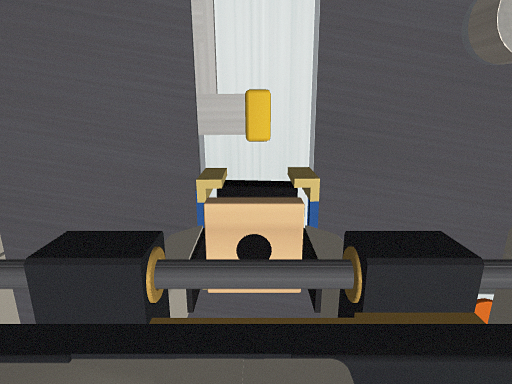

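The wrist view shows the held spacer (centre u≈254) about 2 mm left of the block and posts (centre u≈257.5). I'll shift right 2 mm and lower it.

Request:
send_rows(series=[-0.6, -1.8, 0, 0, 0, 0, -0.6, -1.8, -6, 0, 0, 0, -0.6, -1.8, -12, 0, 0, 0, -0.6, -1.8, -18, 0, 0, 0, -0.6, -1.8, -22, 0, 0, 0, -0.6, -1.8, -25, 0, 0, 0, -0.6, -1.8, -26, 0, 0, 0, -0.6, -1.8, -26, 0, 0, 0, -0.6, -1.8, -26, 0, 0, 0])

```text
time_s: 7.25
position: [0.5538, 0.0572, 0.1158]
eef_rot: [-0.172, 2.137, -2.137]
force: [-0.3, 0.3, -1.1]
width: 0.54
```

```bash
python3 - <<'E'
from h import *
st()
E
```

```text
t 7.25 pos [553.8  57.2 115.8] yaw 9.22 yaxis [ 0.  0. -1.] F [-0.3  0.3 -1.1] w 49.7
```

Request:
send_rows(series=[0, 0, -0.4, 0, 0, 0, 0, 0, -0.4, 0, 0, 0, 0, 0, -0.4, 0, 0, 0])

```text
time_s: 7.55
position: [0.5539, 0.0572, 0.1156]
eef_rot: [-0.172, 2.137, -2.137]
force: [-0.7, 0.3, 4.1]
width: 0.538
```

Request:
send_rows(series=[0, 0, 0, 0, 0, 0, 0, 0, 0, 0, 0, 0, 0, 0, 0, 0, 0, 0, 0, 0, 0, 0, 0, 0, 0, 0, 0, 0, 0, 0], fingers=-0.5)

```text
time_s: 8.05
position: [0.5537, 0.0571, 0.1152]
eef_rot: [-0.172, 2.138, -2.138]
force: [0.3, -0.4, -0.0]
width: 0.75
```

Request:
send_rows(series=[0, 0, 5, 0, 0, 0, 0, 0, 20, 0, 0, 0, 0, 0, 50, 0, 0, 0, -20, 0, 90, 0, 0, 0, -40, -10, 134, 0, 0, 0, -40, -10, 134, 0, 0, 0, -40, -10, 134, 0, 0, 0, -40, -10, 134, 0, 0, 0, -40, -10, 134, 0, 0, 0])

```text
time_s: 8.95
position: [0.5132, 0.0472, 0.2484]
eef_rot: [-0.175, 2.139, -2.138]
force: [-0.0, -0.4, -0.1]
width: 0.746
```

```bash
python3 - <<'E'
from h import *
d=cap('wrist','w4.png'); st()
h=cv2.cvtColor(d['pixels'],cv2.COLOR_BGR2HSV)
for a,rc,c in blobs(d,(12,60,90),(30,190,255),100): print(a,cv2.boundingRect(c))
t=cap('top'); b=blobs(t,(8,180,150),(18,255,255)); print([(q[0],np.round(q[1][0],1),onz(t,q[1][0],.018).round(3)) for q in b])
E
```

```text
t 9.0 pos [513.2  47.3 248.2] yaw 9.23 yaxis [-0.002  0.001 -1.   ] F [-0.7  0.5  0.1] w 68.8
3577.5 (210, 101, 71, 80)
641.5 (108, 247, 25, 56)
634.5 (0, 168, 23, 58)
190.0 (387, 247, 13, 56)
153.0 (274, 100, 18, 17)
146.5 (274, 161, 17, 19)
[(547.5, array([380.8, 250.7]), array([[ 0.431, -0.39 ,  0.018]])), (84.5, array([314., 241.]), array([[ 0.465, -0.183,  0.018]]))]
```

View pics/w4.png

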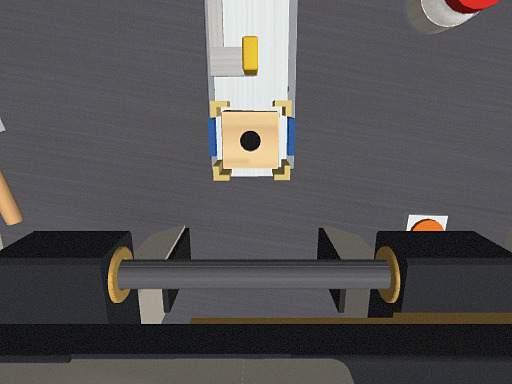

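The wrist view shows the spacer square on the block, dot at (250,140), with no black showing. Next is the top piece.

Request:
send_rows(series=[-48, -40, -38, 0, 0, 0, -48, -80, -38, 0, 0, 0, -48, -120, -38, 0, 0, 0, -48, -160, -38, 0, 0, 0, -48, -195, -38, 0, 0, 0, -48, -218, -38, 0, 0, 0, -48, -225, -38, 0, 0, 0, -48, -225, -38, 0, 0, 0, -48, -225, -38, 0, 0, 0, -48, -225, -38, 0, 0, 0], fingers=-1)

```text
time_s: 10.05
position: [0.4659, -0.1758, 0.2112]
eef_rot: [-0.175, 2.137, -2.135]
force: [-0.2, 0.3, 0.3]
width: 0.999
```

```bash
python3 - <<'E'
from h import *
d=cap('wrist','w5.png'); o=st(); near=o['position'][:2]
for lo in (150,170): c=square(d,(0,0,lo),(180,45,255),.012,near); print(c[:3],cv2.boundingRect(c[3][2]))
b=blobs(d,(8,180,120),(18,255,255),200)
for q in b[:2]: print('disc',np.round(q[1][0],1),onz(d,q[1][0],.018).round(4))
print('tcp px',proj(d,o['position']*[1,1,0]+[0,0,.012]))
E
```

```text
t 10.1 pos [ 465.9 -176.1  211.3] yaw 9.38 yaxis [-0.  0. -1.] F [-0.1  0.  -0.1] w 92.1
(array([ 463.4, -179.5]), array([49.8, 49.5]), 7.6) (236, 153, 47, 46)
(array([ 463.3, -179.8]), array([49.3, 49.3]), 8.6) (236, 154, 47, 45)
disc [258.1 176.9] [[ 0.464  -0.1791  0.018 ]]
tcp px [[255.58359909 173.5995228 ]]
```

View pics/w5.png

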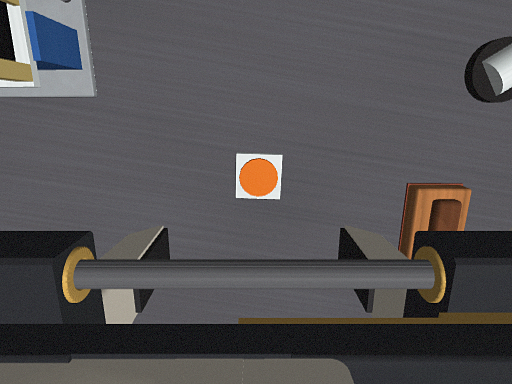

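The wrist view shows the top piece at (258,177), nearly square to the jaws, with the sanding block at (435,215) well clear of the right finger.

Request:
send_rows(series=[-2.5, -4.5, -40, 0, 0, 0, -2.5, -4.5, -80, 0, 0, 0, -2.5, -4.5, -120, 0, 0, 0, -2.5, -4.5, -150, 0, 0, 0, -2.5, -4.5, -170, 0, 0, 0, -2.5, -4.5, -182, 0, 0, 0, -2.5, -4.5, -187, 0, 0, 0, -2.5, -4.5, -190, 0, 0, 0, -2.5, -4.5, -190, 0, 0, 0, -2.5, -4.5, -190, 0, 0, 0])

```text
time_s: 11.1
position: [0.464, -0.1827, 0.0223]
eef_rot: [-0.17, 2.136, -2.138]
force: [0.2, -0.2, 0.9]
width: 0.998
```

Request:
send_rows(series=[0, 0, 0, 0, 0, 0, 0, 0, 0, 0, 0, 0, 0, 0, 0, 0, 0, 0, 0, 0, 0, 0, 0, 0, 0, 0, 0, 0, 0, 0, 0, 0, 0, 0, 0, 0, 0, 0, 0, 0, 0, 0, 0, 0, 0, 0, 0, 0], fingers=1)

```text
time_s: 11.9
position: [0.4631, -0.1823, 0.0213]
eef_rot: [-0.172, 2.138, -2.138]
force: [0.0, 0.4, 1.1]
width: 0.542
```

Request:
send_rows(series=[0, 0, 20, 0, 0, 0, 0, 0, 60, 0, 0, 0, 0, 0, 105, 0, 0, 0, 0, 0, 150, 0, 0, 0, 15, 40, 180, 0, 0, 0, 30, 80, 180, 0, 0, 0, 45, 120, 180, 0, 0, 0, 62, 160, 180, 0, 0, 0, 76, 200, 180, 0, 0, 0, 87, 230, 180, 0, 0, 0, 90, 239, 170, 0, 0, 0, 90, 239, 150, 0, 0, 0])

```text
time_s: 13.1
position: [0.5545, 0.0593, 0.172]
eef_rot: [-0.172, 2.135, -2.133]
force: [0.3, -0.2, -2.0]
width: 0.54
```

Request:
send_rows(series=[0, 0, -8, 0, 0, 0, 0, 0, -15, 0, 0, 0, 0, 0, -17, 0, 0, 0, 0, 0, -17, 0, 0, 0, 0, 0, -17, 0, 0, 0, 0, 0, -17, 0, 0, 0])

```text
time_s: 13.7
position: [0.5536, 0.0565, 0.155]
eef_rot: [-0.171, 2.137, -2.137]
force: [-0.1, 0.1, -1.5]
width: 0.539
```

```bash
python3 - <<'E'
from h import *
d=cap('wrist'); st()
cv2.imwrite('pics/w6.png',cv2.resize(d['pixels'][80:320,150:370],(660,720)[:2])[:600])
E
```

```text
t 13.75 pos [553.6  56.5 154.9] yaw 9.2 yaxis [ 0.001 -0.    -1.   ] F [-0.4  1.5 -0.4] w 49.6
```

View pics/w6.png

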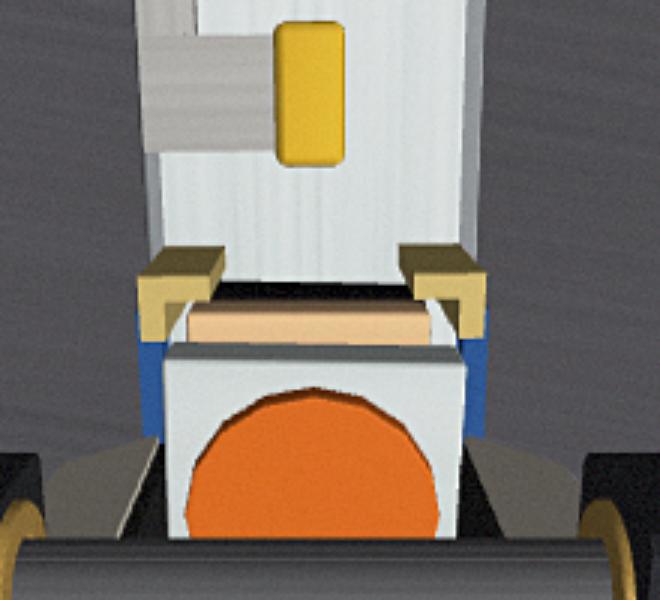

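The enlarged view shows the held foot (centre x≈315 in the crop) about 0.7 mm right of the spacer (x≈309), with the posts centred at 312. I'll nudge it left and lower it.

Request:
send_rows(series=[-0.5, 0.7, 0, 0, 0, 0, -0.5, 0.7, -7, 0, 0, 0, -0.5, 0.7, -14, 0, 0, 0, -0.5, 0.7, -20, 0, 0, 0, -0.5, 0.7, -24, 0, 0, 0, -0.5, 0.7, -26, 0, 0, 0, -0.5, 0.7, -27, 0, 0, 0, -0.5, 0.7, -27.6, 0, 0, 0, -0.5, 0.7, -27.8, 0, 0, 0, -0.5, 0.7, -27.8, 0, 0, 0])

```text
time_s: 14.75
position: [0.5527, 0.0574, 0.1273]
eef_rot: [-0.172, 2.137, -2.138]
force: [-2.3, -0.8, 4.6]
width: 0.539
```

Request:
send_rows(series=[0, 0, 0, 0, 0, 0, 0, 0, 0, 0, 0, 0, 0, 0, 0, 0, 0, 0, 0, 0, 0, 0, 0, 0, 0, 0, 0, 0, 0, 0], fingers=-0.5)

```text
time_s: 15.25
position: [0.5527, 0.0573, 0.1265]
eef_rot: [-0.172, 2.138, -2.138]
force: [-0.4, -0.4, 0.0]
width: 0.749
```

Request:
send_rows(series=[0, 0, 5, 0, 0, 0, 0, 0, 20, 0, 0, 0, 0, 0, 50, 0, 0, 0, 0, 0, 90, 0, 0, 0, 0, 0, 120, 0, 0, 0, 0, 0, 120, 0, 0, 0, 0, 0, 120, 0, 0, 0, 0, 0, 120, 0, 0, 0])

```text
time_s: 16.05
position: [0.552, 0.057, 0.246]
eef_rot: [-0.173, 2.138, -2.139]
force: [-0.3, -0.1, 0.1]
width: 0.751
```

```bash
python3 - <<'E'
from h import *
import pickle
d=cap('wrist','w7.png'); o=st(); pickle.dump((d,o),open('D7.pkl','wb'))
for a,rc,c in blobs(d,(20,150,90),(35,255,255),100): print('yel',a,cv2.boundingRect(c),np.round(rc[0],1))
c=square(d,(0,0,170),(180,45,255),.118,o['position'][:2]); print(c[:3],cv2.boundingRect(c[3][2]))
for a,rc,c in blobs(d,(8,180,120),(18,255,255),200): print('disc',cv2.boundingRect(c),onz(d,rc[0],.124).round(4))
E
```

```text
t 16.1 pos [551.8  57.  245.6] yaw 9.21 yaxis [-0.002 -0.    -1.   ] F [-0.8 -0.  -0.8] w 69.0
yel 413.5 (247, 92, 15, 31) [254. 107.]
yel 140.0 (108, 281, 18, 22) [113.8 291.6]
(array([554.8,  58.7]), array([53.7, 58.8]), 10.9) (220, 155, 69, 61)
disc (230, 166, 48, 47) [[0.554  0.0592 0.124 ]]
```

View pics/w7.png

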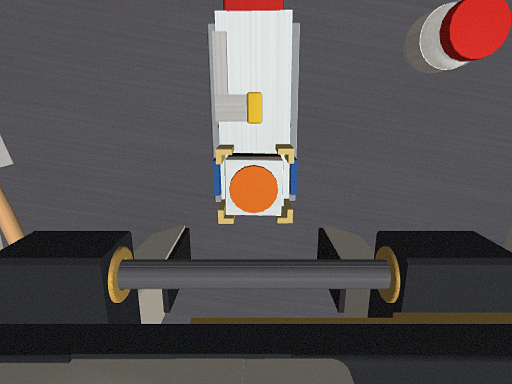

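The wrist view shows the top piece seated square between the four posts, disc at (254,190), and the paddle at (254.5,107.5) lined up with the jaw centre. Next is the paddle position.

```bash
python3 - <<'E'
from h import *
import pickle
d,o=pickle.load(open('D7.pkl','rb'))
b=onz(d,[254.5,107.5],.129)[0]*1000; e=onz(d,[254.0,189.5],.124)[0]*1000; print('paddle',b,'disc',e,'dir',np.degrees(np.arctan2(*(b-e)[1::-1])),np.linalg.norm((b-e)[:2]))
g=cv2.GaussianBlur(d['pixels'],(0,0),.8)[:,:,1].astype(float)
for v in (30,60,90,130,145):
    L=np.diff(g[v,195:320]); print(v,[(195+k,round(L[k])) for k in np.argsort(-abs(L))[:5]])
t=np.radians(9.2); f=np.array([np.cos(t),np.sin(t)]); 
print('deck right edge pts', onz(d,[[292.5,30],[292.5,90],[292.5,145]],.076)[:,:2]*1000)
E
```

```text
paddle [620.31885526  69.16750683 129.        ] disc [553.67207058  58.70388388 124.        ] dir 8.922667307040326 67.46318487636597
30 [(np.int64(299), -45), (np.int64(291), -35), (np.int64(207), 34), (np.int64(214), 30), (np.int64(292), -27)]
60 [(np.int64(298), -44), (np.int64(209), 33), (np.int64(291), -33), (np.int64(208), 31), (np.int64(290), -26)]
90 [(np.int64(290), -43), (np.int64(297), -40), (np.int64(210), 35), (np.int64(227), 29), (np.int64(209), 23)]
130 [(np.int64(218), 46), (np.int64(296), -40), (np.int64(289), -34), (np.int64(212), 33), (np.int64(211), 32)]
145 [(np.int64(233), 64), (np.int64(275), -60), (np.int64(274), -52), (np.int64(296), -45), (np.int64(212), 36)]
deck right edge pts [[690.9736971   46.43043528]
 [641.3224504   36.68502236]
 [591.42681143  26.89164078]]
```

Request:
send_rows(series=[35, 5, 0, 0, 0, 0, 68.5, 11, 0, 0, 0, 0, 68.5, 11, -30, 0, 0, 0, 68.5, 11, -70, 0, 0, 0, 68.5, 11, -100, 0, 0, 0, 68.5, 11, -120, 0, 0, 0, 68.5, 11, -130, 0, 0, 0, 68.5, 11, -134, 0, 0, 0, 68.5, 11, -135.5, 0, 0, 0, 68.5, 11, -135.5, 0, 0, 0, 68.5, 11, -135.5, 0, 0, 0])

```text
time_s: 17.2
position: [0.622, 0.0684, 0.1122]
eef_rot: [-0.17, 2.137, -2.137]
force: [-0.2, -0.3, 0.4]
width: 0.751
```

```bash
python3 - <<'E'
from h import *
d=cap('wrist'); st()
cv2.imwrite('pics/w8.png',d['pixels'])
E
```

```text
t 17.25 pos [621.9  68.4 112.2] yaw 9.21 yaxis [ 0.002 -0.    -1.   ] F [0.  0.1 0.7] w 69.1
```

View pics/w8.png

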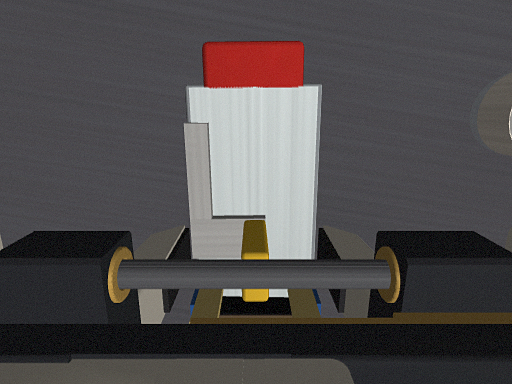

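The paddle (255,260) stands centred between the fingers. I'll make a small correction, then close.

Request:
send_rows(series=[-1.4, -0.2, -2, 0, 0, 0, -1.4, -0.2, -2, 0, 0, 0, -1.4, -0.2, -2, 0, 0, 0])

```text
time_s: 17.55
position: [0.6198, 0.068, 0.1092]
eef_rot: [-0.172, 2.137, -2.138]
force: [0.1, 0.5, 1.6]
width: 0.749
```

Request:
send_rows(series=[0, 0, 0, 0, 0, 0, 0, 0, 0, 0, 0, 0, 0, 0, 0, 0, 0, 0, 0, 0, 0, 0, 0, 0, 0, 0, 0, 0, 0, 0, 0, 0, 0, 0, 0, 0, 0, 0, 0, 0, 0, 0, 0, 0, 0, 0, 0, 0, 0, 0, 0, 0, 0, 0, 0, 0, 0, 0, 0, 0], fingers=1)

```text
time_s: 18.55
position: [0.6198, 0.0678, 0.109]
eef_rot: [-0.172, 2.137, -2.138]
force: [0.0, -1.7, 0.0]
width: 0.129
```

```bash
python3 - <<'E'
from h import *
st()
E
```

```text
t 18.55 pos [619.8  67.8 109. ] yaw 9.2 yaxis [ 0. -0. -1.] F [ 0.  -1.7  0. ] w 11.8
```

Request:
send_rows(series=[-0.3, 2, 0, 0, 0, 0, -0.6, 4, 0, 0, 0, 0, -1, 6, 0, 0, 0, 0, -1.3, 8, 0, 0, 0, 0, -1.6, 10, 0, 0, 0, 0, -1.9, 12, 0, 0, 0, 0, -2.3, 14, 0, 0, 0, 0, -2.6, 16, 0, 0, 0, 0, -2.8, 17, 0, 0, 0, 0, -2.8, 17, 0, 0, 0, 0, -2.8, 17, 0, 0, 0, 0])

```text
time_s: 19.65
position: [0.6175, 0.083, 0.109]
eef_rot: [-0.171, 2.135, -2.141]
force: [1.2, -7.3, 0.5]
width: 0.13
```

```bash
python3 - <<'E'
from h import *
st()
E
```

```text
t 19.65 pos [617.5  83.  109. ] yaw 9.17 yaxis [ 0.001 -0.003 -1.   ] F [ 1.2 -7.3  0.5] w 11.9
```

Request:
send_rows(series=[-0.2, 1, 0, 0, 0, 0, -0.3, 2, 0, 0, 0, 0, -0.5, 3, 0, 0, 0, 0, -0.6, 4, 0, 0, 0, 0, -0.6, 4, 0, 0, 0, 0, -0.6, 4, 0, 0, 0, 0])

```text
time_s: 20.25
position: [0.617, 0.0863, 0.109]
eef_rot: [-0.171, 2.134, -2.142]
force: [1.7, -8.3, 0.6]
width: 0.128
```

```bash
python3 - <<'E'
from h import *
st()
E
```

```text
t 20.25 pos [617.   86.3 109. ] yaw 9.15 yaxis [ 0.001 -0.004 -1.   ] F [ 1.7 -8.3  0.6] w 11.8
```

Request:
send_rows(series=[-0.2, 1, 0, 0, 0, 0, -0.3, 2, 0, 0, 0, 0, -0.5, 3, 0, 0, 0, 0, -0.5, 3, 0, 0, 0, 0, -0.5, 3, 0, 0, 0, 0])

```text
time_s: 20.75
position: [0.6168, 0.0878, 0.109]
eef_rot: [-0.17, 2.133, -2.144]
force: [2.4, -9.9, 1.3]
width: 0.128
```

```bash
python3 - <<'E'
from h import *
st()
E
```

```text
t 20.75 pos [616.8  87.8 109. ] yaw 9.1 yaxis [ 0.001 -0.005 -1.   ] F [ 2.4 -9.9  1.3] w 11.8
```

The latch is at its stop: the force has risen to 10 N and the last 3 mm command moved it only 1.5 mm. Now the lift, straight up.

Request:
send_rows(series=[0, 0, 1.5, 0, 0, 0, 0, 0, 3.5, 0, 0, 0, 0, 0, 6, 0, 0, 0, 0, 0, 9, 0, 0, 0, 0, 0, 12, 0, 0, 0, 0, 0, 15, 0, 0, 0, 0, 0, 18, 0, 0, 0, 0, 0, 20, 0, 0, 0, 0, 0, 20, 0, 0, 0])

```text
time_s: 21.65
position: [0.614, 0.0892, 0.1266]
eef_rot: [-0.175, 2.138, -2.145]
force: [0.8, -7.1, -7.7]
width: 0.129
```

```bash
python3 - <<'E'
from h import *
st(); print(r.get_obs()['torque'].round(2))
E
```

```text
t 21.65 pos [614.   89.2 126.6] yaw 9.06 yaxis [-0.005 -0.003 -1.   ] F [ 0.8 -7.1 -7.7] w 11.9
[-1.74 -0.08 -0.35]
```

Request:
send_rows(series=[0, 0, 3, 0, 0, 0, 0, 0, 7, 0, 0, 0, 0, 0, 11, 0, 0, 0, 0, 0, 15, 0, 0, 0, 0, 0, 19, 0, 0, 0, 0, 0, 23, 0, 0, 0, 0, 0, 27, 0, 0, 0, 0, 0, 31, 0, 0, 0, 0, 0, 35, 0, 0, 0, 0, 0, 39, 0, 0, 0, 0, 0, 43, 0, 0, 0, 0, 0, 47, 0, 0, 0])

```text
time_s: 22.85
position: [0.6159, 0.0921, 0.1764]
eef_rot: [-0.172, 2.138, -2.138]
force: [-0.2, 0.0, -7.2]
width: 0.131
```

Request:
send_rows(series=[0, 0, 5, 0, 0, 0, 0, 0, 10, 0, 0, 0, 0, 0, 15, 0, 0, 0, 0, 0, 20, 0, 0, 0, 0, 0, 25, 0, 0, 0, 0, 0, 30, 0, 0, 0, 0, 0, 33, 0, 0, 0, 0, 0, 35, 0, 0, 0, 0, 0, 35, 0, 0, 0, 0, 0, 35, 0, 0, 0, 0, 0, 35, 0, 0, 0, 0, 0, 35, 0, 0, 0])

```text
time_s: 24.05
position: [0.6158, 0.0921, 0.2108]
eef_rot: [-0.173, 2.138, -2.138]
force: [0.3, -0.1, -7.1]
width: 0.128
```

```bash
python3 - <<'E'
from h import *
o=st(); print(o['torque'].round(2))
d=cap('wrist');s=cap('scene'); t=cap('top'); st()
u,v=proj(s,o['position'])[0].astype(int)
x0=max(0,u-90);y0=max(0,v-80)
a=cv2.resize(s['pixels'][y0:y0+200,x0:x0+200],(400,400),interpolation=cv2.INTER_CUBIC)
w=cv2.resize(d['pixels'],(400,300))
c=np.zeros((400,800,3),np.uint8); c[:,:400]=a; c[:300,400:]=w
cv2.imwrite('pics/end.png',c)
E
```

```text
t 24.05 pos [615.8  92.1 210.8] yaw 9.21 yaxis [-0. -0. -1.] F [ 0.3 -0.1 -7.1] w 11.7
[-0.04 -0.   -0.02]
t 24.2 pos [615.8  92.1 210.9] yaw 9.21 yaxis [-0.  0. -1.] F [ 0.3  0.2 -7.5] w 12.0
```

View pics/end.png

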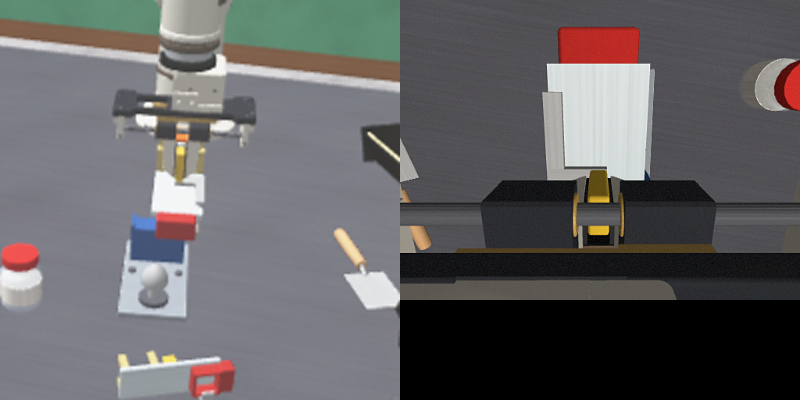

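The final picture shows the carrier clear above the ball and cradle. It is level, with the same deck perspective as when seated and almost no wrist moment. The orange disc shows between the posts at (182,137), and jar and spatula are undisturbed. Handing in.

```bash
python3 - <<'E'
from h import *
st(); print(r.sign_off())
E
```

```text
t 24.2 pos [615.8  92.1 210.9] yaw 9.21 yaxis [-0.  0. -1.] F [ 0.3  0.2 -7.5] w 12.0
the job is handed in; nothing more can be done
None
```

The job is done and handed in at 24.2 s. The kit is complete in the pocket, and the arm is holding the loaded carrier by the paddle, still and level, about 102 mm above where it sat.

- **Kit:** The spacer went squarely onto the block, then the top piece, orange disc up, onto the spacer, and I let go of both. Wrist pictures after each release showed them centred between the posts.
- **Latch:** I pulled it sideways to its stop while the carrier was still seated. The force rose to about 10 N and the paddle stopped following the command. I then lifted straight up.
- **Last checks:** The measured load is 7.1–7.5 N, which fits the loaded carrier, with almost no sideways force or moment. The tool is vertical and the grip width is 12 mm, the paddle's thickness. The final picture shows the carrier clear of ball and cradle with the disc still between the posts. The jar and spatula look untouched. The sanding block is outside that picture; I kept clear of it but did not photograph it again.
- **Disagreements:**
  - The top camera's positions were about 4–6 mm off in y from the wrist camera's.
  - The wrist camera's calibration was about 1.2 mm off sideways. I corrected for this using the held spacer.
  - The kit was only partly visible in the final view, behind the paddle.

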